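Build up an LED lamp head on the rotary assembly fixture

TASK

First turn the turntable by its crank peg until the nest with the tall post stands at the fixed pointer. Then build the lamp upright on that post: the finned heat sink right down at the bottom, on it the flat LED plate, then the stepped brass collar with its flange down, and last the white dome, each let go before the next is fetched. Leave the nest at the pointer, and do not disturb the solder reel, the white flux jar or the screwdriver.

Things in the scene. Friction and masses are not known exactly. Their poses are not given: they have to be found in the camera images.
- fixture_base: fixed grey base; origin on the turntable's vertical axis, at bench height; its -x axis points to the fixed pointer, a white 30 mm bar with a pointed end, 12 mm high, sticking out 120 to 181 mm from the axis. On it turns an aluminium disc, 240 mm across, top 28 mm above the bench, stiff (3 N at the crank peg), stays where left. Of its three black nests the two low cups (9 mm high) are not used
- post_foot (a point): foot of the tall steel post, in the middle of its round nest (60 mm across) on the turntable, 70 mm from the axis and 32 mm above the bench; parts rest at this height. Post: 12 mm diameter, 80 mm tall from here, the last 6 mm tapered. It is at the pointer when it lies on the -x axis of fixture_base. z up; the frame turns with the table
- crank_peg (a point): upright round black crank peg that turns the table, 16 mm in diameter, 46 mm tall; this point is on its axis, 28 mm above the disc (56 mm above the bench), 18 mm below its top; 95 mm from the turntable's axis, straight across the axis from the tall post. Fingers may keep their direction while the peg turns between them
- heat_sink: upright aluminium heat sink with 24 fins all round and a dark core, 52 mm in diameter, 36 mm high, 0.14 kg, with a 19 mm bore right through along z; origin at the centre of its underside, z up
- led_plate: flat off-white round plate with ten small yellow LED chips near its rim, 56 mm in diameter, 10 mm thick, with a 19 mm bore right through; chips up; origin at the centre of its underside, z up
- collar: stepped brass collar: flange 42 mm in diameter and 5 mm thick at the bottom, neck 33 mm in diameter above it, 24 mm high in all, 19 mm bore right through; origin at the centre of its underside, z up
- dome: plain white plastic dome cover, 54 mm in diameter, straight-sided for the lower 22 mm, then rounded, 36 mm high in all; a 19 mm blind hole, 22 mm deep, from below takes the top of the post; origin at the centre of its underside, z up
- solder_reel: bystander: green reel of solder lying flat, 60 mm in diameter, 38 mm high; origin at the centre of its underside
- flux_jar: bystander: white closed jar standing upright, 60 mm in diameter, 75 mm high; origin at the centre of its underside
- screwdriver: bystander: screwdriver lying on the bench beyond the fixture, about 200 mm long; its x axis runs from handle to tip
Things that resemble listed ones, but are neither listed nor needed, are in the scene too. What is shaped like the heat_sink but blue, orange or purple is not meant.

How it is judged:
By the outcome, as a careful person would: the job done as asked, in the order asked, and still so for the second after the job is handed in, with the robot touching nothing.
It also fails if it takes over 125 s, if anything falls off the work surface, if the arm or the gripper's body presses on something with over 40 N, if the wrist force passes 120 N, or if a joint passes its speed limit or range.

ROBOT

A 6-joint arm with a two-finger parallel gripper is mounted at the origin on the work surface. World frame = base frame: x ahead of the robot, y to its left, z up, the work surface at z = 0. Lengths are in m, angles in rad, forces in N, time in s.
With the tool pointing down it reaches from about 0.375 to 0.975 m from the base axis. Payload 3.8 kg.
Tool frame: the origin (TCP) lies midway between the tips of the shut fingers; the grasp point (between the pads) lies 19 mm behind it; z points along the fingers, y is the line along which they close (so a half turn about z gives the same grasp; the last joint's range is limited). The gripper opens to 88 mm and grips with 3 to 60 N. Pads are 18 mm wide; open, the fingers measure 123 mm over their backs; the gripper's body (75 mm by 187 mm) begins 45 mm behind the grasp point.
Start: joints at [-1.23, 0.264, 1.604, -0, 1.274, -0.037], TCP at [0.249, -0.627, 0.202] pointing down, gripper open.
Joint ranges: [-2.63, 2.63], [-0.94, 2.18], [0.31, 2.57], [-1.31, 4.45], [0, 2.66], [-2.55, 2.55]. Speed limits (rad/s): [2.57, 2.57, 3.14, 3.14, 3.14, 3.14].

INTERFACE

Orientations are given as a rotation vector (axis times angle).
In Python, from cell import manip, inverse_kinematics, cams, order gives the robot as it stands. Calls block until the motion is done:
- manip.move_pose(position, orientation): joint-space move of the TCP to a pose.
- manip.move_linear(position, rate=0.15, rot=None): straight line of the TCP; rot=None keeps the orientation; rate is the mean speed in m/s.
- manip.set_joints(angles): joint-space move.
- manip.set_gripper(opening, force=None): finger opening in m; force is the grip in N (None keeps the last); returns when the fingers have stopped.
- manip.dwell(seconds).
- inverse_kinematics(position, orientation): joint angles nearest the present ones, or None.
- manip.state(): the state.
- cams.capture(name): name is "side" or "top" or "wrist"; returns a dict with "image" (384x512x3 uint8, blue, green, red), "z_map" (384x512 float32, m along the optical axis (not along the pixel's ray), 0 where there is no reading), "intrinsics" (3x3 intrinsics, pixels), "position" and "orientation" of the camera in the world; the wrist camera has in their place "T_tool_cam" (4x4, takes a point from camera to tool coordinates, whose origin is the TCP and whose axes are the flange's). Camera axes: x right, y down, z forward; pixel columns grow to the right and rows downward; lengths in m; the calibration is good to about 2 mm. A picture is of the moment at which its call begins: read the wrist's pose just before it.
A pose or a line that the arm cannot do raises manip.IKError and nothing moves.
- order.close_job(): hands the job in; it is judged then, once.
The state is a dict: "clock": time; "joint_pos": joint angles; "joint_velocities": joint speeds; "tau": joint torques, N m; "tool_pos": TCP position; "tcp_rot": TCP orientation; "contact_force": force on the tool from outside, world axes, zero at the start; "moment": the same for the moment, N m; "gripper_width": finger opening in m; "grasp_force": force on a finger pad.
Only numpy, scipy, OpenCV 4.12 (cv2) and the standard library are available. Lean on these libraries where they do the work, as an engineer would, in place of code of your own. Each camera call takes 0.05 s, during which the arm holds its last target. There are 200 camera calls.

## Working session

There is one attempt and no reset: what is moved stays moved. The work goes in short steps, each a Python script; the robot and the scene stay as the last script left them, time stands still between calls to the robot, and variables do not carry over. Pictures are saved under pics/ and viewed, at most 14 in all, crops included, and the job is handed in when it is done.

```bash
ls; mkdir -p pics
python3 - <<'E'
from cell import manip,cams
import cv2,numpy as np,pickle
s=manip.state();print(s['clock'],s['tool_pos'],s['tcp_rot'])
d={}
for n in ['top','side']:
    c=cams.capture(n);d[n]=c
    print(n,c['position'],c['orientation'],c['intrinsics'].tolist() if hasattr(c['intrinsics'],'tolist') else c['intrinsics'])
    cv2.imwrite(f'pics/{n}0.png',cv2.resize(c['image'],(800,600),interpolation=cv2.INTER_CUBIC))
pickle.dump(d,open('d0.pkl','wb'))
E
```

```text
pics
0.0 [ 0.24870085 -0.62666978  0.20090616] [-3.08359751e+00 -5.89464220e-01  5.48210970e-04]
top [ 0.40676748 -0.07191376  1.04983145] [-2.11070838  2.15436766 -0.13356739] [[398.4240941622994, 0.0, 254.52219609775736], [0.0, 398.4240941622994, 189.66746970883605], [0.0, 0.0, 1.0]]
side [0.10897929 0.7135018  0.90780377] [-0.65809686  2.63096298 -1.15214221] [[484.20287655292236, 0.0, 256.23105983078267], [0.0, 484.20287655292236, 194.58582669171406], [0.0, 0.0, 1.0]]
```

View pics/top0.png

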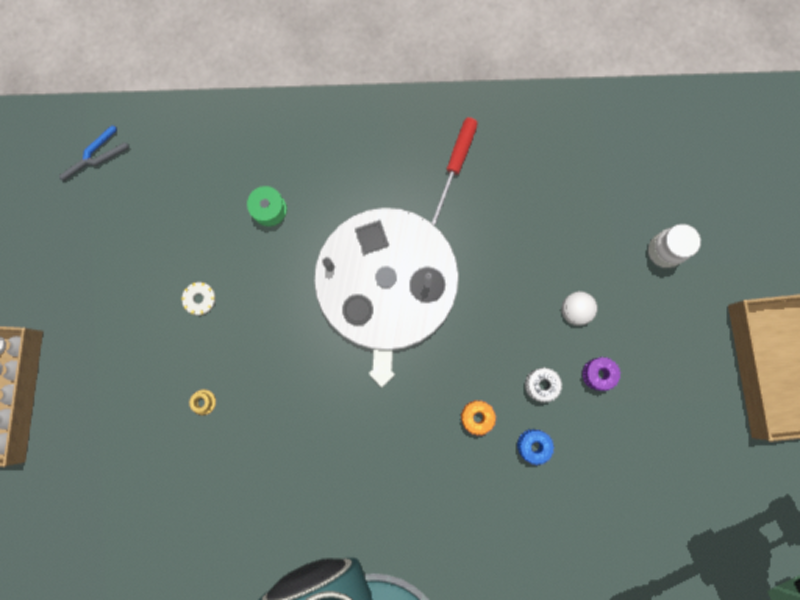

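View pics/side0.png

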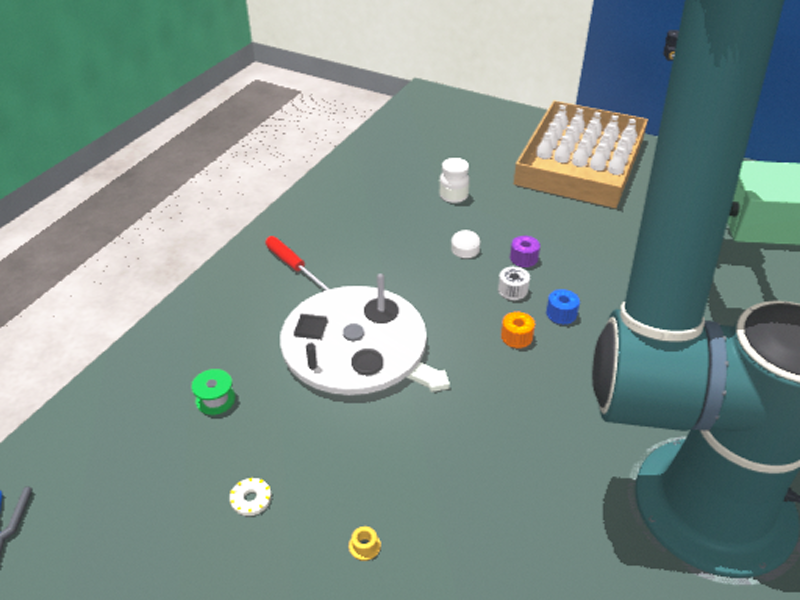

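```bash
cat > h.py <<'E'
import numpy as np,cv2
from scipy.spatial.transform import Rotation as R
from scipy.optimize import least_squares
def cloud(c,T=None):
    z=c['z_map'];K=c['intrinsics'];v,u=np.indices(z.shape)
    p=np.stack([(u-K[0,2])/K[0,0]*z,(v-K[1,2])/K[1,1]*z,z],-1)
    if T is None: return p@R.from_rotvec(c['orientation']).as_matrix().T+c['position']
    return p@T[:3,:3].T+T[:3,3]
def circ(p,r=None):
    c0=(p[:,:2].min(0)+p[:,:2].max(0))/2
    f=lambda q:np.hypot(*(p[:,:2]-q[:2]).T)-(r or q[2])
    s=least_squares(f,[*c0,.03] if r is None else c0,loss='soft_l1',f_scale=.001);return s.x
E
python3 - <<'E'
from h import *
import pickle
d=pickle.load(open('d0.pkl','rb'))
pt=cloud(d['top']);ps=cloud(d['side'])
print('bench z top',np.median(pt[250:260,200:210,2]),'side',np.median(ps[300:320,200:230,2]))
S=1.5625
for n,t,s in [('disc',(387,278),(353,339)),('post',(428,285),(381,300)),('peg',(328,265),(312,357)),('ptr',(381,370),(432,378)),('sink',(543,385),(514,282)),('dome',(580,308),(466,243)),('led',(198,299),(250,496)),('collar',(202,402),(365,543)),('reel',(267,205),(213,390)),('jar',(675,245),(455,180)),
 ('orange',(479,418),(518,330)),('blue',(536,447),(563,306)),('purple',(602,374),(525,250))]:
    out=[]
    for P,(u,v) in ((pt,t),(ps,s)):
        q=P[int(v/S)-40:int(v/S)+41,int(u/S)-40:int(u/S)+41].reshape(-1,3)
        m=P[int(v/S),int(u/S)]
        if n in('disc',):
            q=P.reshape(-1,3);q=q[(abs(q[:,2]-.028)<.004)&(np.hypot(*(q-m)[:,:2].T)<.16)]
        elif n in('post','peg'): 
            q=q[(q[:,2]>.045)&(np.hypot(*(q-m)[:,:2].T)<.06)]
        elif n=='ptr': q=q[(abs(q[:,2]-.012)<.003)&(np.hypot(*(q-m)[:,:2].T)<.07)]
        else: q=q[(q[:,2]>.006)&(np.hypot(*(q-m)[:,:2].T)<.06)]
        lo,hi=q.min(0),q.max(0)
        out.append((np.round((lo+hi)/2*1e3,1)[:2],np.round((hi-lo)[:2]*1e3),np.round(hi[2]*1e3,1),len(q)))
    print(n,*out)
E
```

```text
bench z top -0.00041089569993246755 side -0.0001702924666394101
disc (array([595.6, -28.2]), array([237., 238.]), np.float64(32.0), 5447) (array([593.5, -28.8]), array([239., 241.]), np.float64(32.0), 4019)
post (array([580.2, -96.9]), array([12., 11.]), np.float64(111.7), 35) (array([579.1, -94.4]), array([14., 13.]), np.float64(113.1), 84)
peg (array([612.9,  63.9]), array([13., 15.]), np.float64(76.9), 43) (array([612.4,  65. ]), array([17., 18.]), np.float64(76.8), 78)
ptr (array([450.5, -25.9]), array([68., 86.]), np.float64(15.0), 234) (array([453.6, -13.4]), array([80., 87.]), np.float64(15.0), 230)
sink (array([ 411.9, -280.8]), array([51., 53.]), np.float64(41.4), 341) (array([ 410.2, -280.9]), array([53., 55.]), np.float64(42.1), 319)
dome (array([ 536.3, -347.9]), array([52., 52.]), np.float64(40.0), 364) (array([ 520.4, -341.6]), array([79., 53.]), np.float64(39.2), 248)
led (array([579.8, 309.6]), array([73., 91.]), np.float64(16.2), 294) (array([567.2, 293.6]), array([57., 55.]), np.float64(14.9), 426)
collar (array([395.4, 279.4]), array([34., 37.]), np.float64(27.7), 135) (array([391.2, 283.7]), array([36., 37.]), np.float64(26.8), 236)
reel (array([714.4, 174.6]), array([81., 60.]), np.float64(42.5), 409) (array([723.3, 173.8]), array([60., 61.]), np.float64(42.6), 479)
jar (array([406.8, -71.9]), array([0., 0.]), np.float64(1049.8), 25) (array([ 630.8, -499.5]), array([61., 66.]), np.float64(80.2), 456)
orange (array([ 362.7, -173.1]), array([52., 51.]), np.float64(40.0), 329) (array([ 361.2, -165.2]), array([53., 77.]), np.float64(39.4), 366)
blue (array([ 315.2, -263.9]), array([51., 53.]), np.float64(41.2), 354) (array([ 313., -264.]), array([52., 57.]), np.float64(40.1), 354)
purple (array([ 428.6, -375.7]), array([53., 51.]), np.float64(41.0), 374) (array([ 426.2, -354.1]), array([ 53., 101.]), np.float64(41.0), 296)
```

```bash
cat >> h.py <<'E'
from cell import manip,inverse_kinematics,cams
def down(deg):
    """tool pointing down, fingers closing along world angle deg (mod 180), picking the smaller |j6|"""
    c=[]
    for k in (0,180):
        a=np.radians(deg+90+k)/2; c.append(np.pi*np.array([np.cos(a),np.sin(a),0]))
    return c
def go(p,deg):
    best=[(abs(q[5]),q,o) for o in down(deg) if (q:=inverse_kinematics(p,o)) is not None]
    _,q,o=min(best,key=lambda t:t[0]); manip.set_joints(q); return o
def snap(fn):
    s=manip.state();c=cams.capture('wrist');cv2.imwrite(f'pics/{fn}.png',c['image'])
    T=np.eye(4);T[:3,:3]=R.from_rotvec(s['tcp_rot']).as_matrix();T[:3,3]=s['tool_pos']
    return c,cloud(c,T@c['T_tool_cam'])
E
python3 - <<'E'
from h import *
import pickle
d=pickle.load(open('d0.pkl','rb'))
A=np.array([594,-28.2])/1e3
for n in('top','side'):
    P=cloud(d[n]);g=d[n]['image'].min(2)
    e=P[...,:2]-A;r=np.hypot(e[...,0],e[...,1])
    m=(r>.128)&(r<.185)&(e[...,0]<-.1)&(g>130)&(P[...,2]<.03)
    print(n,m.sum(),P[m].mean(0),np.degrees(np.arctan2(*(P[m].mean(0)[:2]-A)[::-1])))
go([.60,-.03,.33],130)
s=manip.state();print(s['clock'],s['tool_pos'])
c,P=snap('w1');print(c['T_tool_cam'],c['intrinsics'])
pickle.dump((c,P),open('w1.pkl','wb'))
E
```

```text
top 266 [ 0.44249555 -0.01872383  0.00969862] 176.42097401469792
side 268 [ 0.44130376 -0.01621208  0.00948866] 175.51101565582687
2.6 [ 0.59991373 -0.03090892  0.3296822 ]
[[-4.33816879e-04 -9.47831805e-01 -3.18770576e-01  8.38351279e-02]
 [ 9.99999844e-01 -2.99025283e-04 -4.71784880e-04 -1.69863214e-04]
 [ 3.51852253e-04 -3.18770731e-01  9.47831787e-01 -1.82804438e-01]
 [ 0.00000000e+00  0.00000000e+00  0.00000000e+00  1.00000000e+00]] [[321.43571531   0.         258.54688178]
 [  0.         321.43571531 191.97794419]
 [  0.           0.           1.        ]]
```

View pics/w1.png

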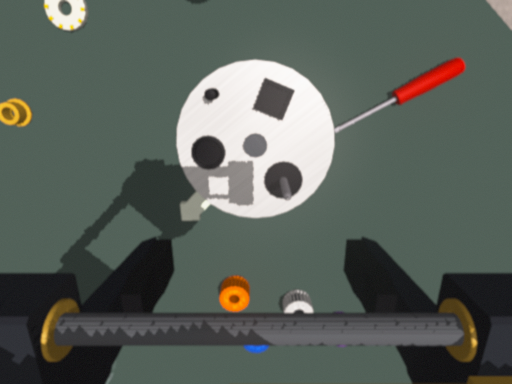

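Run:
```python
from h import *
import pickle
c,P=pickle.load(open('w1.pkl','rb'))
Q=P.reshape(-1,3);A=np.array([.594,-.0282])
near=lambda x,y,r,z0,z1:Q[(np.hypot(Q[:,0]-x,Q[:,1]-y)<r)&(Q[:,2]>z0)&(Q[:,2]<z1)]
dd=near(*A,.13,.022,.033);ext=lambda q:(np.round((q.min(0)+q.max(0))/2,4),np.round(np.ptp(q,axis=0),4),len(q))
h=cv2.convexHull(dd[:,:2].astype(np.float32));print('disc',ext(dd),cv2.minEnclosingCircle(h))
for n,x,y in(('post',.5797,-.0956),('peg',.6126,.0645)):
    for z in((.055,.065),(.065,.075),(.085,.1),(.104,.116)):
        q=near(x,y,.03,*z)
        if len(q)>3:print(n,z,ext(q))
e=Q[:,:2]-A;r=np.hypot(*e.T)
m=(r>.126)&(r<.19)&(e[:,0]<-.1)&(Q[:,2]>.007)&(Q[:,2]<.018)
q=Q[m];print('ptr',len(q),q.mean(0),ext(q),np.degrees(np.arctan2(*(q.mean(0)[:2]-A)[::-1])))
```

```text
disc (array([ 0.5937, -0.0281,  0.0288]), array([0.2387, 0.2381, 0.0084]), 17122) ((0.5941420197486877, -0.02814304642379284), 0.11985164135694504)
post (0.055, 0.065) (array([ 0.582 , -0.0947,  0.0603]), array([0.007 , 0.0076, 0.0093]), 14)
post (0.065, 0.075) (array([ 0.5809, -0.0939,  0.0698]), array([0.0097, 0.0068, 0.0095]), 19)
post (0.085, 0.1) (array([ 0.5807, -0.0943,  0.0926]), array([0.0101, 0.0074, 0.0148]), 32)
post (0.104, 0.116) (array([ 0.5796, -0.0967,  0.1082]), array([0.011 , 0.0116, 0.0077]), 56)
peg (0.055, 0.065) (array([0.615 , 0.0617, 0.0606]), array([0.0119, 0.0095, 0.0085]), 11)
peg (0.065, 0.075) (array([0.6135, 0.0645, 0.071 ]), array([0.0148, 0.0152, 0.0079]), 106)
ptr 519 [ 0.4439471  -0.01800803  0.01208617] (array([ 0.442 , -0.018 ,  0.0111]), array([0.0539, 0.0418, 0.008 ]), 519) 176.11429450825034
```

Run:
```python
from h import *
A=np.array([.594,-.0281]);pos=lambda a,z:[*(A+.095*np.array([np.cos(np.radians(a)),np.sin(np.radians(a))])),z]
manip.set_gripper(.05)
o=go(pos(78.4,.11),127)
manip.move_linear(pos(78.4,.042),.12)
manip.set_gripper(0,25)
s=manip.state();print(s['clock'],s['tool_pos'],s['gripper_width'],s['contact_force'])
f=0
for a in np.linspace(78.4,-3.9,17)[1:]:
    manip.move_linear(pos(a,.042),.08);f=max(f,np.linalg.norm(manip.state()['contact_force']))
s=manip.state();print(s['clock'],s['tool_pos'],s['gripper_width'],s['contact_force'],f)
manip.set_gripper(.05)
manip.move_linear(pos(-3.9,.12),.2)
go([.55,-.1,.33],127)
c,P=snap('w2')
import pickle;pickle.dump((c,P),open('w2.pkl','wb'))
Q=P.reshape(-1,3)
near=lambda x,y,r,z0,z1:Q[(np.hypot(Q[:,0]-x,Q[:,1]-y)<r)&(Q[:,2]>z0)&(Q[:,2]<z1)]
ext=lambda q:((q.min(0)+q.max(0))/2,np.ptp(q,axis=0),len(q))
dd=near(*A,.13,.022,.033);print('disc',ext(dd))
for n,a,r in(('post',176.1,.07),('peg',-3.9,.095)):
    q=near(*(A+r*np.array([np.cos(np.radians(a)),np.sin(np.radians(a))])),.035,*((.104,.116) if r<.08 else (.065,.08)))
    if len(q):m=ext(q);print(n,m,np.degrees(np.arctan2(*(m[0][:2]-A)[::-1])))
e=Q[:,:2]-A;r=np.hypot(*e.T)
m=(r>.126)&(r<.19)&(e[:,0]<-.1)&(Q[:,2]>.007)&(Q[:,2]<.018)
q=Q[m]
if len(q):print('ptr',len(q),q.mean(0),ext(q),np.degrees(np.arctan2(*(q.mean(0)[:2]-A)[::-1])))
print(manip.state()['clock'])
```

```text
5.85 [0.61306154 0.06496333 0.04194069] 0.0005722361201281016 [-0.65714264 -0.38138663  0.49841761]
9.9833 [ 0.68872552 -0.03508739  0.04201317] 0.0009356979752718685 [-1.2247971   0.52708447  0.69525701] 1.5037713546730953
disc (array([ 0.59388836, -0.02824791,  0.02858965]), array([0.23908818, 0.23813342, 0.00882043]), 20043)
ptr 587 [ 0.44413521 -0.01837252  0.01212568] (array([ 0.4419041 , -0.01783867,  0.01101062]), array([0.05488428, 0.04211283, 0.00757406]), 587) 176.28623336493413
12.4417
```

View pics/w2.png

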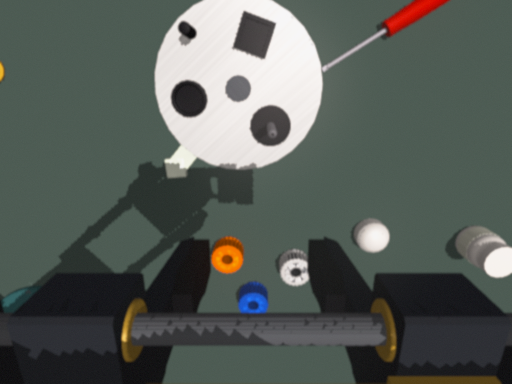

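Run:
```python
from h import *
import pickle
c,P=pickle.load(open('w2.pkl','rb'));Q=P.reshape(-1,3)
q=Q[(np.hypot(Q[:,0]-.613,Q[:,1]-.0645)<.035)&(Q[:,2]>.04)]
print(len(q),q.min(0),q.max(0))
A=np.array([.594,-.0281]);pos=lambda a,z:[*(A+.095*np.array([np.cos(np.radians(a)),np.sin(np.radians(a))])),z]
go(pos(78.4,.11),127)
c,P=snap('w3a');manip.move_linear(pos(78.4,.042),.12)
print(manip.state()['gripper_width'],manip.state()['contact_force'])
c2,P=snap('w3b');s=cams.capture('side')
cv2.imwrite('pics/w3.png',np.vstack([np.hstack([c['image'],c2['image']])[::2,::2][:,:],cv2.resize(s['image'][100:292,80:336],(512,384))]))
```

```text
216 [0.60561143 0.05648722 0.04034402] [0.62087088 0.0716356  0.07597487]
0.04984353225016598 [0.18431356 0.36845779 0.58429862]
```

View pics/w3.png

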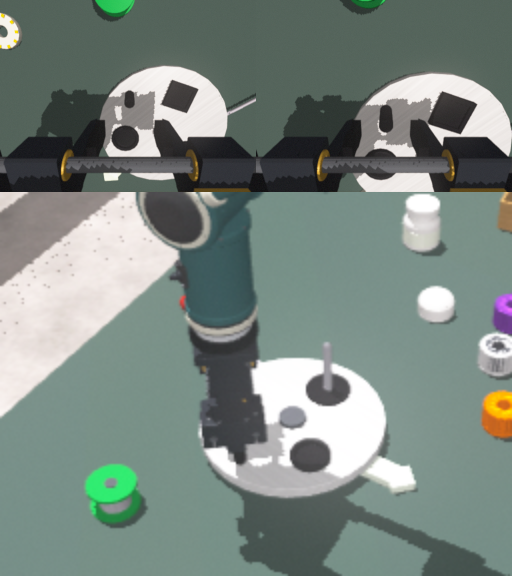

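Run:
```python
from h import *
im=[]
for w in(.02,.010,0):
    r=manip.set_gripper(w,25)
    s=manip.state();print(r,s['clock'],s['gripper_width'],s['grasp_force'],s['contact_force'])
    c,P=snap('x');im.append(c['image'][120:,100:420])
cv2.imwrite('pics/w4.png',cv2.resize(np.hstack(im),(800,220)))
```

```text
False 15.0083 0.020174073375488377 0.0 [ 0.15363934  0.13358218 -0.30426383]
False 15.4167 0.009981290096936319 0.0 [ 0.47093977  0.85655394 -0.17540836]
False 15.7917 0.0004832002786268428 0.0 [-0.50564698  0.07660535  0.07494341]
```

View pics/w4.png

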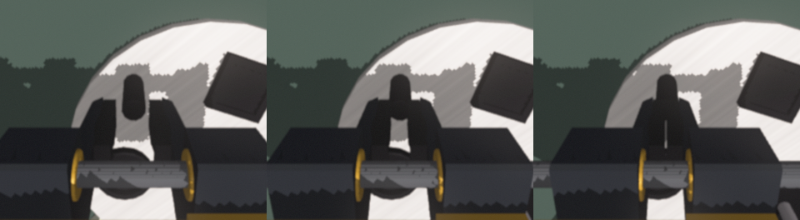

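Run:
```python
from h import *
s=manip.state();c,P=snap('x2');import pickle;pickle.dump((c,P),open('x2.pkl','wb'))
t=cloud(c,c['T_tool_cam']);print(s['tool_pos'],s['joint_pos'])
for v in range(190,330,8):
    print(v,*[tuple(np.round(t[v,u]*1e3).astype(int)) for u in(240,250,258,266,276)])
cs=cams.capture('side');ps=cloud(cs);
cv2.imwrite('pics/s5.png',cv2.resize(cs['image'][180:300,100:260],(640,480),interpolation=cv2.INTER_CUBIC))
pickle.dump(cs,open('s5.pkl','wb'))
```

```text
[0.61310625 0.06496581 0.04200449] [6.51674775e-02 2.98486436e-01 1.87558510e+00 5.13964609e-06
 9.67498527e-01 9.90190690e-01]
190 (np.int64(19), np.int64(-12), np.int64(14)) (np.int64(19), np.int64(-6), np.int64(13)) (np.int64(19), np.int64(-1), np.int64(14)) (np.int64(19), np.int64(5), np.int64(14)) (np.int64(19), np.int64(11), np.int64(14))
198 (np.int64(13), np.int64(-12), np.int64(14)) (np.int64(13), np.int64(-6), np.int64(15)) (np.int64(13), np.int64(-1), np.int64(14)) (np.int64(14), np.int64(5), np.int64(13)) (np.int64(14), np.int64(11), np.int64(13))
206 (np.int64(8), np.int64(-12), np.int64(14)) (np.int64(8), np.int64(-6), np.int64(13)) (np.int64(8), np.int64(-1), np.int64(14)) (np.int64(8), np.int64(5), np.int64(13)) (np.int64(8), np.int64(11), np.int64(14))
214 (np.int64(3), np.int64(-13), np.int64(13)) (np.int64(4), np.int64(-6), np.int64(9)) (np.int64(8), np.int64(-1), np.int64(1)) (np.int64(6), np.int64(4), np.int64(4)) (np.int64(3), np.int64(11), np.int64(13))
222 (np.int64(-3), np.int64(-13), np.int64(14)) (np.int64(5), np.int64(-5), np.int64(-4)) (np.int64(8), np.in
[... 2280 characters left out ...]
), np.int64(6), np.int64(-82))
310 (np.int64(3), np.int64(-7), np.int64(-82)) (np.int64(3), np.int64(-4), np.int64(-82)) (np.int64(-72), np.int64(-1), np.int64(12)) (np.int64(2), np.int64(3), np.int64(-81)) (np.int64(2), np.int64(6), np.int64(-81))
318 (np.int64(28), np.int64(-5), np.int64(-116)) (np.int64(27), np.int64(-2), np.int64(-115)) (np.int64(27), np.int64(0), np.int64(-116)) (np.int64(27), np.int64(2), np.int64(-115)) (np.int64(27), np.int64(4), np.int64(-115))
326 (np.int64(27), np.int64(-5), np.int64(-118)) (np.int64(26), np.int64(-2), np.int64(-117)) (np.int64(26), np.int64(0), np.int64(-117)) (np.int64(26), np.int64(2), np.int64(-117)) (np.int64(27), np.int64(4), np.int64(-117))
```

View pics/s5.png

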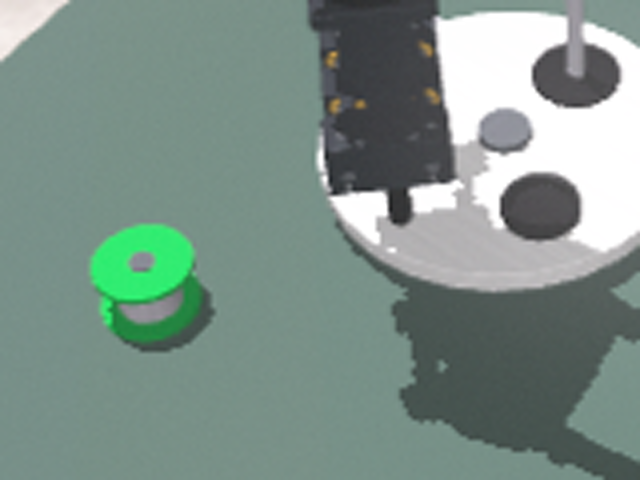

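Run:
```python
from h import *
import pickle
for f in('w1','w2','x2'):
    c,P=pickle.load(open(f+'.pkl','rb'));t=cloud(c,c['T_tool_cam'])
    m=(c['z_map']>0)&(t[...,2]<-20e-3)&(t[...,2]>-.075)&(abs(t[...,0])<.02)&(abs(t[...,1])<.08)&(t[...,0]>-.015)
    q=t[m]
    if f=='x2':q=q[abs(q[:,1]-(-.0007))>.0072]
    o=np.argsort(-q[:,2]);print(f,len(q),np.round(q[o[:200:15]]*1e3,1).tolist())
    b=q[(q[:,2]>-.055)&(q[:,2]<-.043)]
    for sgn in(-1,1):
        z=b[b[:,1]*sgn>0];print(sgn,np.round(np.percentile(z,[1,50,99],axis=0)*1e3,1).tolist())
cs=pickle.load(open('s5.pkl','rb'));ps=cloud(cs)
g=cs['image'].max(2)
q=ps[(g<70)&(np.hypot(ps[...,0]-.613,ps[...,1]-.065)<.06)&(ps[...,2]>.045)&(ps[...,2]<.13)]
h,e=np.histogram(q[:,2],bins=np.arange(.045,.13,.005));print(h)
for lo in(.065,.075,.085,.1):
    k=q[(q[:,2]>lo)&(q[:,2]<lo+.006)]
    if len(k):print(lo,k.min(0),k.max(0))
```

```text
w1 5100 [[9.3, 46.6, -35.9], [4.0, 43.8, -36.7], [9.8, -47.9, -36.9], [9.4, -44.3, -37.3], [-1.9, -44.2, -37.5], [-1.8, 43.6, -37.7], [10.3, -46.1, -37.9], [9.8, 47.0, -38.1], [-2.0, 43.9, -38.3], [10.6, 47.8, -38.5], [11.8, -51.7, -38.6], [10.2, -47.8, -38.8], [11.4, 52.5, -39.0], [9.8, -46.3, -39.2]]
-1 [[-7.6, -57.9, -54.9], [9.8, -46.5, -49.3], [12.0, -44.0, -43.2]]
1 [[-7.5, 43.4, -54.9], [9.8, 45.9, -49.5], [12.0, 57.2, -43.1]]
w2 4183 [[7.9, -25.5, -35.5], [9.8, 29.7, -36.9], [9.4, 31.1, -37.3], [9.5, 27.1, -37.5], [4.6, 24.7, -37.9], [9.8, 29.4, -38.1], [10.5, -32.0, -38.3], [10.5, 28.8, -38.4], [10.6, 28.3, -38.6], [10.2, 28.3, -38.9], [-7.4, -25.3, -39.1], [11.0, -32.7, -39.4], [10.1, -25.8, -39.7], [11.3, 33.5, -39.9]]
-1 [[-7.3, -39.2, -54.9], [10.0, -29.7, -49.3], [12.0, -25.2, -43.2]]
1 [[-7.2, 24.5, -54.9], [10.0, 29.1, -49.5], [12.0, 38.6, -43.1]]
x2 1366 [[1.9, 7.8, -20.2], [11.1, 8.4, -38.4], [11.8, -9.9, -39.8], [11.0, -9.9, -40.4], [9.8, 6.8, -41.2], [11.2, -10.8, -41.9], [11.5, 8.7, -42.4], [11.3, -8.8, -43.2], [11.6, 7.6, -43.6], [11.4, 8.1, -44.2], [11.6, -8.7, -44.7], [11.4, 7.6, -45.3], [11.7, -13.8, -46.0], [11.4, 10.4, -46.4]]
-1 [[10.6, -14.7, -54.8], [11.4, -11.2, -49.5], [12.0, -8.0, -43.1]]
1 [[9.7, 6.6, -54.9], [11.4, 10.1, -49.5], [12.0, 14.1, -43.2]]
[7 6 7 3 0 0 0 0 0 0 0 0 0 0 0 0]
```

Run:
```python
from h import *
import pickle
cs=pickle.load(open('s5.pkl','rb'));ps=cloud(cs)
for v in range(180,242,6):print(v,[tuple((ps[v,u]*1e3).round().astype(int).tolist()) for u in(186,192,200,206,211)],cs['image'][v,200])
```

```text
180 [(605, 100, 235), (592, 96, 237), (581, 83, 231), (570, 77, 232), (715, -148, -1)] [66 62 60]
186 [(602, 107, 225), (592, 99, 223), (578, 89, 220), (604, 32, 165), (682, -99, 29)] [66 63 61]
192 [(603, 108, 208), (592, 101, 206), (578, 91, 205), (596, 45, 160), (670, -79, 28)] [69 65 63]
198 [(603, 111, 193), (594, 101, 189), (580, 91, 186), (581, 68, 167), (657, -59, 29)] [71 67 65]
204 [(597, 120, 185), (590, 109, 179), (586, 85, 161), (558, 101, 187), (569, 67, 153)] [70 68 66]
210 [(587, 135, 184), (576, 129, 184), (559, 124, 188), (548, 117, 187), (540, 110, 184)] [70 68 67]
216 [(577, 150, 184), (566, 144, 185), (552, 135, 183), (542, 127, 181), (533, 122, 180)] [71 68 65]
222 [(578, 152, 168), (572, 139, 159), (559, 128, 155), (548, 122, 155), (539, 115, 153)] [70 67 65]
228 [(582, 150, 145), (641, 56, 28), (607, 69, 57), (609, 41, 30), (600, 33, 27)] [54 54 53]
234 [(644, 79, 26), (629, 74, 29), (608, 70, 37), (600, 57, 28), (589, 50, 27)] [54 52 53]
240 [(647, 78, 2), (620, 89, 27), (600, 82, 30), (589, 74, 29), (580, 65, 24)] [177 176 177]
```

Run:
```python
from h import *
A=np.array([.594,-.0281]);pos=lambda a,z:[*(A+.095*np.array([np.cos(np.radians(a)),np.sin(np.radians(a))])),z]
D=.037
manip.set_gripper(.05)
manip.move_linear(pos(78.4,.042-D),.12)
manip.set_gripper(0,25)
s=manip.state();print(s['clock'],s['tool_pos'],s['gripper_width'],s['contact_force'],s['grasp_force'])
if s['gripper_width']>.01:
    f=0
    for a in np.linspace(78.4,-3.9,17)[1:]:
        manip.move_linear(pos(a,.042-D),.08);f=max(f,np.linalg.norm(manip.state()['contact_force']))
    s=manip.state();print(s['clock'],s['tool_pos'],s['gripper_width'],s['contact_force'],f)
    manip.set_gripper(.05)
    manip.move_linear(pos(-3.9,.12-D),.2)
    go([.53,-.13,.28],127)
    c,P=snap('w6')
    import pickle;pickle.dump((c,P),open('w6.pkl','wb'))
    ct=cams.capture('top');pickle.dump(ct,open('t6.pkl','wb'))
    ext=lambda q:((q.min(0)+q.max(0))/2,np.ptp(q,axis=0),len(q))
    for Q in(P.reshape(-1,3),cloud(ct).reshape(-1,3)):
        near=lambda x,y,r,z0,z1:Q[(np.hypot(Q[:,0]-x,Q[:,1]-y)<r)&(Q[:,2]>z0)&(Q[:,2]<z1)]
        for n,a,r in(('post',176.1,.07),('peg',-3.9,.095)):
            q=near(*(A+r*np.array([np.cos(np.radians(a)),np.sin(np.radians(a))])),.035,*((.104,.118) if r<.08 else (.065,.08)))
            if len(q):m=ext(q);print(n,m,np.degrees(np.arctan2(*(m[0][:2]-A)[::-1])))
    print(manip.state()['clock'])
```

```text
17.875 [0.61350185 0.06465578 0.00549056] 0.015304210797451836 [ 0.91992483 -1.1652809   3.11641074] 24.999743001535535
22.0083 [ 0.68829783 -0.03481732  0.00486877] 0.015292690384292188 [-0.73456996  0.2381175   3.02049812] 10.654127361729154
post (array([ 0.5241665 , -0.02460023,  0.10854424]), array([0.01201296, 0.01148838, 0.00849246]), 93) 177.13097292798713
peg (array([ 0.68934317, -0.03415672,  0.0718144 ]), array([0.01508002, 0.01304247, 0.01044661]), 33) -3.6348561780715762
24.3667
```

View pics/w6.png

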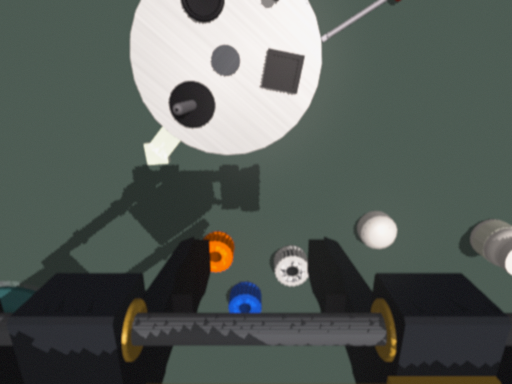

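```bash
cat >> h.py <<'E'
D=.037
POST=np.array([.5242,-.0240])
ext=lambda q:((q.min(0)+q.max(0))/2,np.ptp(q,axis=0),len(q))
def near(P,x,y,r,z0,z1):
    Q=P.reshape(-1,3);return Q[(np.hypot(Q[:,0]-x,Q[:,1]-y)<r)&(Q[:,2]>z0)&(Q[:,2]<z1)]
def lin(xy,tip,rate=.15): manip.move_linear([*xy,tip-D],rate)
def st(tag):
    s=manip.state();print(tag,'t%.1f'%s['clock'],np.round(s['tool_pos'],4),'w%.4f'%s['gripper_width'],np.round(s['contact_force'],1),'g%.1f'%s['grasp_force']);return s
def lower(xy,a,b,rate=.05,lim=8,step=.003):
    f0=manip.state()['contact_force'][2]
    for z in np.arange(a-step,b-1e-6,-step).tolist()+[b]:
        lin(xy,z,rate)
        if manip.state()['contact_force'][2]-f0>lim: print('contact at tip',z);return z
    return b
E
python3 - <<'E'
from h import *
import pickle
P=pickle.load(open('w6.pkl','rb'))[1]
print('sink',ext(near(P,.4113,-.2809,.04,.03,.045)),'dome',ext(near(P,.535,-.347,.05,.006,.022)),ext(near(P,.535,-.347,.05,.006,.045)))
X=[.4113,-.2809]
manip.set_gripper(.072)
go([*X,.10-D],35)
lin(X,.020,.12);st('down')
manip.set_gripper(0,30);s=st('grip')
lin(X,.16,.25)
go([*POST,.16-D],35);st('above')
c,P=snap('w7')
cs=cams.capture('side')
cv2.imwrite('pics/w7.png',np.hstack([c['image'][:,56:456],cs['image'][:,56:456]]))
E
```

```text
sink (array([ 0.41179367, -0.28051641,  0.03452701]), array([0.05283074, 0.05291792, 0.00868812]), 734) dome (array([ 0.5372694 , -0.33438222,  0.01400121]), array([0.05084102, 0.02565067, 0.01599404]), 185) (array([ 0.53644685, -0.3464957 ,  0.02209063]), array([0.05248611, 0.04987765, 0.03217286]), 1090)
down t27.4 [ 0.4119 -0.2813 -0.0165] w0.0723 [ 0.3 -0.4 -0. ] g0.0
grip t27.8 [ 0.4119 -0.2814 -0.0162] w0.0518 [-1.7  0.1  5.5] g30.0
above t29.6 [ 0.5234 -0.0247  0.122 ] w0.0523 [ 0.1 -1.  -1.4] g30.0
```

View pics/w7.png

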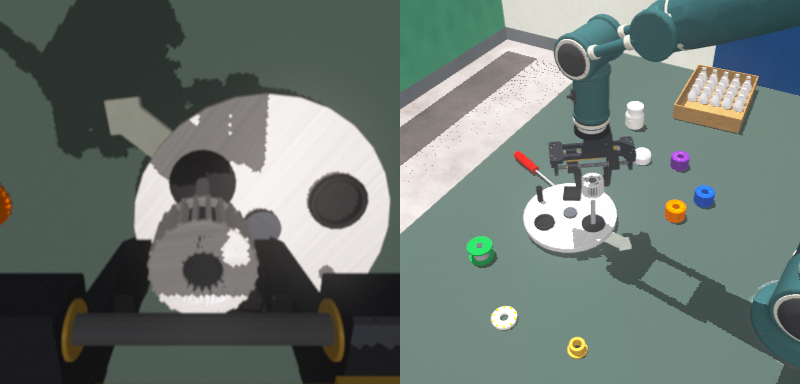

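Run:
```python
from h import *
lin(POST,.136,.1)
z=lower(POST,.136,.0535,.08,step=.008);st('low')
if z<.06:
    manip.set_gripper(.075);st('rel')
    lin(POST,.16,.25)
    L=[.567,.2936]
    go([*L,.20-D],95)
    c,P=snap('w8');print('led',ext(near(P,*L,.045,.006,.014)),ext(near(P,*L,.045,.003,.02)));st('led')
    cs=cams.capture('side');Q=cloud(cs);print('sink',ext(near(Q,*POST,.035,.04,.075)),'peak')
    q=near(Q,*POST,.04,.045,.1);print(np.histogram(q[:,2],bins=np.arange(.045,.105,.005)))
    cv2.imwrite('pics/w8.png',np.hstack([c['image'][:,56:456],cv2.resize(cs['image'],None,fx=2,fy=2)[250:634,260:660]]))
```

```text
low t32.8 [ 0.5241 -0.024   0.0164] w0.0522 [ 0.5 -1.4 -0.9] g30.0
rel t33.3 [ 0.5243 -0.024   0.0166] w0.0747 [-0.3 -0.4 -0.2] g0.0
led (array([0.56730082, 0.29328899, 0.00941125]), array([0.05443644, 0.05456439, 0.00656596]), 1818) (array([0.56722667, 0.29314042, 0.00786938]), array([0.05458474, 0.05486153, 0.00964969]), 1851)
led t35.2 [0.5669 0.292  0.1622] w0.0752 [-0.3  0.2 -0.2] g0.0
sink (array([ 0.52416845, -0.02387186,  0.0574432 ]), array([0.05235917, 0.05608833, 0.03445211]), 372) peak
(array([ 35,  24,  31,  40, 189,  22,   9,   5,  10,   5,   9]), array([0.045, 0.05 , 0.055, 0.06 , 0.065, 0.07 , 0.075, 0.08 , 0.085,
       0.09 , 0.095, 0.1  ]))
```

View pics/w8.png

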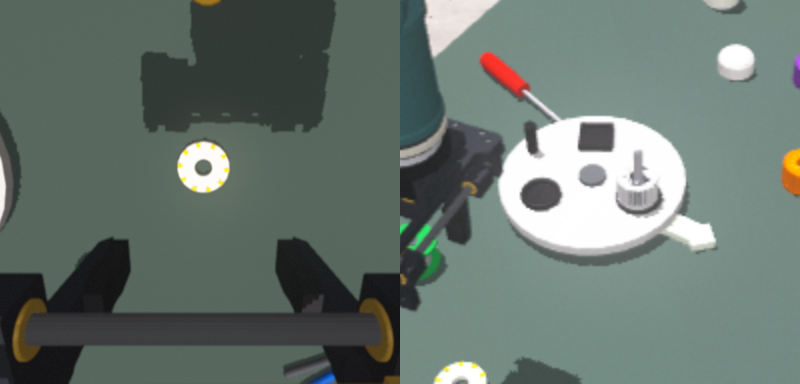

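Run:
```python
from h import *
L=[.5673,.2933]
lin(L,.015,.2);z=lower(L,.015,.004,.05,lim=4);st('down')
manip.set_gripper(0,25);s=st('grip')
if s['gripper_width']>.05:
    lin(L,.14,.25);st('lift')
    go([*POST,.14-D],95)
    lin(POST,.128,.1)
    z2=lower(POST,.128,.068+z+.001,.08,step=.008);st('low')
    c,P=snap('w9');cs=cams.capture('side')
    cv2.imwrite('pics/w9.png',np.hstack([c['image'][:,56:456],cv2.resize(cs['image'],None,fx=2,fy=2)[250:634,260:660]]))
```

```text
down t37.3 [ 0.5671  0.2932 -0.0332] w0.0751 [ 0.3 -0.4  0.1] g0.0
grip t37.8 [ 0.5674  0.2933 -0.0329] w0.0544 [ 0.9 -0.8 -0.5] g25.0
lift t38.5 [0.5665 0.2929 0.1019] w0.0546 [-0.6  0.4 -0.6] g25.0
low t42.7 [ 0.5239 -0.024   0.0355] w0.0547 [-0.6  0.4 -1. ] g25.0
```

View pics/w9.png

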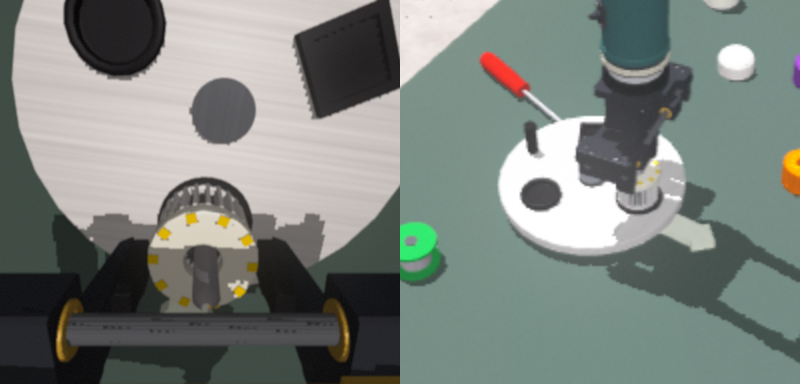

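The plate is threaded on the post just above the sink; I'll release it and fetch the collar.

Run:
```python
from h import *
manip.set_gripper(.075);st('rel')
lin(POST,.15,.25)
L=[.393,.281]
go([*L,.18-D],125)
c,P=snap('w10');st('above')
q=near(P,*L,.045,.018,.03);print('neck',ext(q),circ(q));q=near(P,*L,.045,.0025,.009);print('flange',ext(q))
cs=cams.capture('side');Q=cloud(cs);print('led',ext(near(Q,*POST,.04,.07,.082)))
print(np.histogram(near(Q,*POST,.04,.06,.1)[:,2],bins=np.arange(.06,.1,.004))[0])
cv2.imwrite('pics/w10.png',np.hstack([c['image'][:,56:456],cv2.resize(cs['image'],None,fx=2,fy=2)[250:634,260:660]]))
```

```text
rel t43.3 [ 0.5242 -0.024   0.0361] w0.0749 [0.5 0.1 0.3] g0.0
above t45.0 [0.3934 0.2801 0.1425] w0.0756 [ 0.2  0.2 -0.7] g0.0
neck (array([0.39393781, 0.28242945, 0.02220861]), array([0.03173433, 0.03215338, 0.00819416]), 613) [0.39443303 0.28268343 0.01312147]
flange (array([0.39834965, 0.28222941, 0.00573594]), array([0.04921404, 0.04095622, 0.0064426 ]), 363)
led (array([ 0.51213738, -0.02604844,  0.07627069]), array([0.03302961, 0.04948598, 0.01066689]), 129)
[ 3  5  9 21 92 16  1  5  2  5]
```

View pics/w10.png

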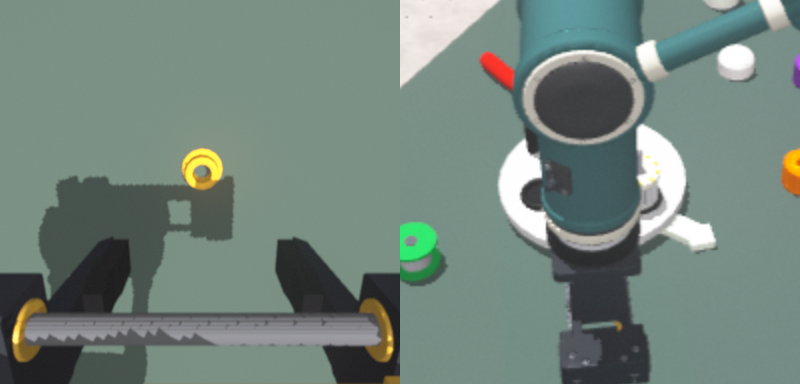

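Run:
```python
from h import *
L=[.3940,.2825]
manip.set_gripper(.055)
lin(L,.03,.2);z=lower(L,.03,.009,.06,lim=4,step=.007);st('down')
manip.set_gripper(0,25);s=st('grip')
if s['gripper_width']>.028:
    lin(L,.16,.25);st('lift')
    go([*POST,.16-D],100)
    lin(POST,.13,.1)
    z2=lower(POST,.13,.078+z+.001,.08,step=.008);s=st('low')
    if z2<.09:
        manip.set_gripper(.055);st('rel');lin(POST,.17,.25)
        L=[.5362,-.347]
        go([*L,.18-D],80);c,P=snap('w11');st('above')
        q=near(P,*L,.05,.006,.022);print(ext(q),ext(near(P,*L,.05,.004,.045)))
        h=cv2.convexHull(near(P,*L,.05,.008,.045)[:,:2].astype(np.float32));print(cv2.minEnclosingCircle(h))
        q=near(P,*L,.05,.03,.045);print('top',ext(q))
        cs=cams.capture('side');Q=cloud(cs);print(np.histogram(near(Q,*POST,.03,.06,.12)[:,2],bins=np.arange(.06,.12,.004))[0],ext(near(Q,*POST,.03,.094,.106)))
        cv2.imwrite('pics/w11.png',np.hstack([c['image'][:,56:456],cv2.resize(cs['image'],None,fx=2,fy=2)[250:634,260:660]]))
```

```text
down t47.5 [ 0.3941  0.2826 -0.0279] w0.0547 [-0.3 -0.3  0.5] g0.0
grip t48.0 [ 0.3941  0.2825 -0.0279] w0.0326 [0.  0.  0.9] g25.0
lift t48.8 [0.3931 0.2819 0.1218] w0.0325 [-0.4  0.3 -1.6] g25.0
low t52.0 [ 0.5242 -0.024   0.051 ] w0.0323 [ 0.   0.3 -0.5] g25.0
rel t52.5 [ 0.5243 -0.024   0.0511] w0.0552 [-1.  -0.2 -0.6] g0.0
above t54.2 [ 0.5363 -0.3454  0.1425] w0.0552 [-0.2  0.1  0.4] g0.0
(array([ 0.5377073 , -0.35078042,  0.01399609]), array([0.05158838, 0.0504116 , 0.01596274]), 151) (array([ 0.53667895, -0.34946361,  0.02126707]), array([0.05364509, 0.05304521, 0.03439038]), 2427)
((0.536491870880127, -0.3491375148296356), 0.0271234679967165)
top (array([ 0.53647418, -0.34960811,  0.03423389]), array([0.04635783, 0.0458828 , 0.00845674]), 1606)
[15 15 21 33 93 47 30 16 23 31 57 15  5  1] (array([ 0.52246396, -0.02379425,  0.10010404]), array([0.03166638, 0.03481282, 0.01112874]), 107)
```

View pics/w11.png

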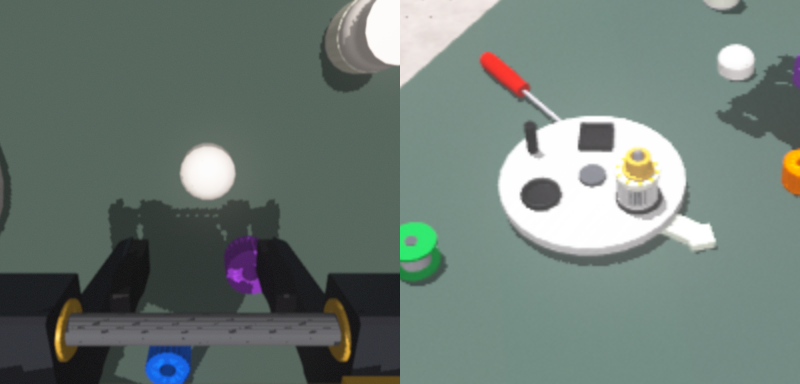

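Run:
```python
from h import *
L=[.5366,-.3493]
manip.set_gripper(.075)
lin(L,.04,.2);z=lower(L,.04,.007,.06,lim=4,step=.011);st('down')
manip.set_gripper(0,20);s=st('grip')
if s['gripper_width']>.048:
    lin(L,.17,.25);st('lift')
    go([*POST,.17-D],100)
    lin(POST,.13,.1)
    z2=lower(POST,.13,.102+z+.001,.05,lim=6,step=.004);s=st('low')
    if z2<.112:
        manip.set_gripper(.075);st('rel');lin(POST,.19,.2)
        go([.50,-.22,.30],100)
        c,P=snap('w12');st('away')
        cs=cams.capture('side');Q=cloud(cs);ct=cams.capture('top');T=cloud(ct)
        for W in(P,Q,T):print(ext(near(W,*POST,.04,.106,.145)))
        A=np.array([.594,-.0281])
        q=near(P,.689,-.0345,.02,.065,.08)
        if len(q):print('peg',ext(q),np.degrees(np.arctan2(*(ext(q)[0][:2]-A)[::-1])))
        cv2.imwrite('pics/w12.png',np.hstack([cv2.resize(ct['image'],None,fx=2,fy=2)[200:584,200:600],cv2.resize(cs['image'],None,fx=2,fy=2)[250:634,260:660]]))
```

```text
down t56.9 [ 0.5368 -0.3494 -0.0298] w0.0751 [ 0.3 -0.2  1.1] g0.0
grip t57.3 [ 0.5367 -0.3493 -0.0299] w0.0528 [ 0.2 -0.4  0.4] g20.0
lift t58.1 [ 0.5356 -0.3486  0.1314] w0.0529 [-0.   0.2 -0.4] g20.0
low t61.4 [ 0.5243 -0.024   0.0731] w0.0529 [ 0.   0.8 -1.1] g20.0
rel t61.9 [ 0.5242 -0.024   0.073 ] w0.0753 [ 1.  -0.1 -0.7] g0.0
away t63.5 [ 0.4994 -0.2185  0.2977] w0.0751 [ 0.2 -0.3 -1.2] g0.0
(array([ 0.52407764, -0.02570348,  0.12305592]), array([0.05344138, 0.04994962, 0.03410719]), 2334)
(array([ 0.52081677, -0.02177951,  0.12366108]), array([0.04970456, 0.05533038, 0.03517116]), 403)
(array([ 0.52433433, -0.02342239,  0.12420829]), array([0.05307638, 0.05169568, 0.03505328]), 422)
```

View pics/w12.png

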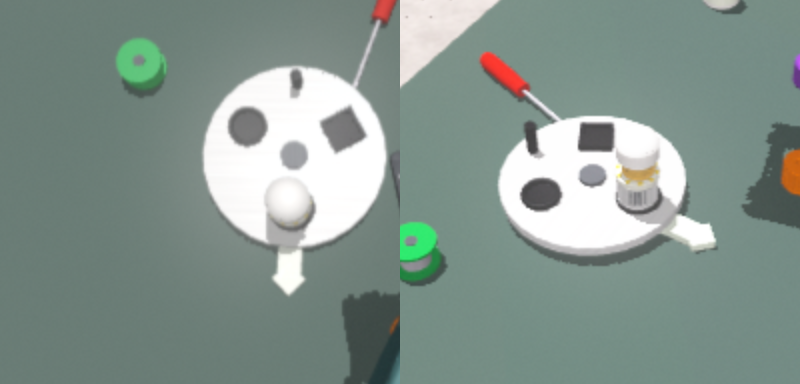

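```bash
python3 -c "
from cell import order;print(order.close_job())"
```

```text
the job is handed in; nothing more can be done
None
```

The job is handed in: the tall-post nest is at the pointer, with the heat sink, LED plate, collar and dome stacked upright on it in that order, at about 64 s of the 125 s allowed, and the arm never went near the reel, jar or screwdriver. The fingertips sit about 37 mm behind the stated TCP, so the first try closed above the crank peg and missed; I corrected for that offset from then on.

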